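# Square up two test panels in the corner stop

## Task

Stack the two drilled metal test panels in the corner stop by the cone gauge: first the one lying loose on the bench, then the one in the wooden holder flat on top of it. Each panel goes with its drilled end up against the end fence and one long edge against the side fence, so that both lie square and flush in the corner; leave the other things on the bench where they are.

Things in the scene. Friction and masses are not known exactly. Their poses are not given: they have to be found in the camera images.
- loose_panel: Dark grey metal panel lying flat on the bench, 140 x 60 x 10 mm, about 0.16 kg, with a 16 mm through hole on its centre line 20 mm from one end (the drilled end). Origin: centre of the underside. +x along its length to the drilled end, +y across its width, z up. Grip it across the 60 mm width. At the start its drilled end points roughly to the robot's left.
- loose_panel_end (a point): Middle of the drilled end of the loose panel, on the underside (70 mm along +x from the panel's origin).
- held_panel: Second panel, the same as the loose one in size, hole, origin and axes; at the start it lies flat in the wooden holder, underside 6 mm above the right bench.
- held_panel_end (a point): Middle of the drilled end of the held panel, on the underside (70 mm along +x from the panel's origin).
- holder: Wooden holder fixed to the right bench, whose top is at z = +4 mm (the left bench's is 0); the held panel lies in it. Origin on the bench under the panel's middle, +x along the panel to the open end. Floor 6 mm high, x = -83 to 18 mm. Side walls 26 mm high, 9 mm thick, inner faces at y = +-33 mm, x = -83 to 10 mm; end wall at x = -74 mm. Open at the top: lift the panel straight up.
- holder_open (a point): Point 45 mm along the holder's +x, 6 mm above the bench: here the drilled half of the held panel sticks out of the holder and both its long edges are free for the fingers, 6 mm above the bench. The plain half lies between the walls, out of reach of the fingers.
- corner_stop: Steel corner stop on the left bench between hotplate and cone gauge: base plate 8 mm high, two fences at a right angle, 12 mm thick, tops 34 mm above the bench. Origin: foot of the inner corner, at bench level. +x points away from the robot to the end fence (face: plane x = 0, y = 0 to 68 mm). Face of the side fence, on the right: plane y = 0, x = -66 to 0 mm; +y leads away from it.
- corner_stop_free (a point): Corner stop point x = -115, y = 30, z = 8 mm. A stacked panel lies along x, covering x = -140 to 0, y = 0 to 60 mm, first underside at z = 8 mm, second at 18 mm. The base plate reaches from x = -95 to 0, y = -12 to 68 mm; round this point the plain half juts out beyond side fence and base plate, and both long edges are free for the fingers.
- weight_50: Bystander: small brass weight, 20 mm wide, 28 mm high, left of the corner stop. Origin: centre of the underside.
- stopwatch: Bystander: black round stopwatch, 72 x 55 x 17 mm, at the front of the cone gauge. Origin: centre of the underside.
- fuse_box: Bystander: small card box, 34 x 62 x 26 mm, front left. Origin: centre of the underside.
- weight_200: Bystander: brass weight, 32 mm wide, 44 mm high, right of the holder. Origin: centre of the underside.
- multimeter: Bystander: yellow pocket multimeter, 128 x 68 x 38 mm, far front left. Origin: centre of the underside.
- bench_front (a point): Fixed point on the left bench top in front of the corner stop, 42 mm behind the bench's front edge; once the loose panel is taken, there is free bench round it, 90 mm to either side in y, where a panel can be put down lengthwise along y.
- hotplate_corner (a point): Fixed obstacle: front right top corner of the blue hotplate, 135 mm above the bench; the hotplate reaches from here to the left and away from the robot, with a heated plate and pot on it up to 360 mm high.
- dial_edge (a point): Fixed obstacle: lowest height and leftmost y of the cone gauge's upright black dial (disc facing the robot, 240 mm across, about 30 mm thick, from 283 to 521 mm above the bench, reaching from here 240 mm to the right). The gauge's base below it is 60 mm high. Keep wrist and arm nearer the robot than the dial when swinging past.

How it is judged:
By the outcome, as a careful person would: the job done as asked, in the order asked, and still so for the second after the job is handed in, with the robot touching nothing.
It also fails if it takes over 72 s, if anything falls off the work surface, if the arm or the gripper's body presses on something with over 40 N, if the wrist force passes 120 N, or if a joint passes its speed limit or range.

## Robot

A 7-joint arm with a two-finger parallel gripper is mounted at the origin on a cart in front of the work surface, level with it; the furniture and walls round the work are solid. World frame = base frame: x ahead of the robot, y to its left, z up, the work surface at z = 0. Lengths are in m, angles in rad, forces in N, time in s.
With the tool pointing down it reaches from about 0.35 to 0.9 m from the base axis. Payload 8.1 kg.
Tool frame: the origin (TCP) lies at the centre of the arm's flange, where the gripper is bolted on; the fingertips stand 178 mm ahead of it and the grasp point (between the pads) lies 159 mm ahead of it; z points along the fingers, y is the line along which they close (so a half turn about z gives the same grasp; the last joint's range is limited). The gripper opens to 92 mm and grips with 3 to 60 N. Pads are 19 mm wide; open, the fingers measure 130 mm over their backs; the gripper's body (75 mm by 190 mm) begins 47 mm behind the grasp point.
Start: joints at [-1.208, 0.434, 0.025, 1.573, -0.012, 1.134, -0.075], TCP at [0.281, 0.558, 0.405] pointing down, gripper open.
Joint ranges: [-2.62, 2.62], [-0.44, 2.09], [-1.27, 1.32], [0.08, 2.57], [-1.32, 4.46], [0.12, 2], [-2.74, 2.74]. Speed limits (rad/s): [2.22, 2.22, 3.01, 3.01, 3.14, 3.14, 3.14].

## Interface

Orientations are given as a rotation vector (axis times angle).
In Python, from cell import arm gives the robot as it stands. The module is installed in compiled form; this text tells all that it offers.
- The arm moves only by the shell command python3 -m inch 'ROWS' [FORCE]. ROWS is text: rows parted by semicolons, each of 5 numbers parted by spaces: the shift along the tool's x, y, z in m, then the turn about the tool's z in rad, then the finger opening in m, from 0 to 0.0918. In form: x y z roll fingers; .... A call has 1 to 5 rows; each row is the pose to reach, as a shift and turn from the pose commanded when the call began, along the tool's axes at that moment; what a row does not reach only later rows make up. A row lasts 1/10 s, in which the tool goes at most 50 mm and 8.59 degrees, less where a joint would pass 70% of its speed; a pose out of reach is approached as far as the arm can. A call with a gripper value outside its range is refused whole. The fingers move at their own pace and stop on an object; FORCE is the grip in N (left out, the last holds). Time passes only in rows, so rows that repeat a pose let the fingers close. It gives the time, the measured TCP pose, the force, the opening and the grip force at its end, in the units of the state.
- arm.observe(): the state, without advancing time (a new reading comes with each control period).
- arm.get_image(name): name is "scene" or "top" or "wrist"; returns the picture (384x512x3 uint8, red, green, blue); there is no depth.
- arm.get_calibration(name): a dict with "intrinsics" (3x3 intrinsics, pixels), "pose" (4x4, takes a point from camera to world coordinates). Camera axes: x right, y up, looking along -z (the intrinsics and any distortion apply to the point x, -y, -z); pixel columns grow to the right and rows downward; lengths in m; the calibration is good to about 2 mm. A picture is of the moment at which its call begins: read the wrist's pose just before it. get_calibration takes no time and is no camera call; for the wrist camera it gives the pose at the moment of the call.
- arm.sign_off(): hands the job in; it is judged then, once.
Trained networks look in the newest picture that a camera, given by its name, has taken for a name from the list of things; names that differ only in an ending like _2 or _b are one class to them, and where a whole thing is asked for, a point or a joint stands for the part that bears it (a point fixed in the world has none). Each returns a list of dicts, best first, with "conf" (0 to 1); they miss things now and then, are a little off and sometimes report something else, mostly with a low value. They report only what shows in the picture. A call takes as long as a camera call.
- arm.look_for(camera, query): "point" ([row, column] in pixels, amid what is visible of it).
- arm.silhouettes(camera, query): "region" (384x512 bool, what is visible of it) and "point" ([row, column] in pixels, amid what is visible of it).
- arm.place_of(camera, query): "point" ([row, column] in pixels: a listed point, or the origin of a listed thing).
The state is a dict: "clock": time; "joints": joint angles; "dq": joint speeds; "joint_efforts": joint torques, N m; "position": TCP position; "ee_rot": TCP orientation; "force": force on the tool from outside, world axes, zero at the start; "ft_torque": the same for the moment, N m; "width": opening from 0.0 (shut) to 1.0 (fully open); "gripper_force": force on a finger pad.
Only numpy, scipy, OpenCV 4.12 (cv2) and the standard library are available. Lean on these libraries where they do the work, as an engineer would, in place of code of your own. Each camera call takes 0.05 s, during which the arm holds its last target. There are 200 camera calls.

## Working session

There is one attempt and no reset: what is moved stays moved. The work goes in short steps, Python scripts to look and compute and a shell command to move; the robot and the scene stay as the last step left them, time stands still between calls to the robot, and variables do not carry over. Pictures are saved under pics/ and viewed, at most 10 in all, crops included, and the job is handed in when it is done.

```bash
mkdir -p pics; cat > h.py <<'E'
import numpy as np, cv2
from cell import arm
from scipy.spatial.transform import Rotation as R
def ray(cam,pt):
    c=arm.get_calibration(cam);K=np.array(c["intrinsics"]);T=np.array(c["pose"])
    d=np.linalg.inv(K)@np.array([pt[1],pt[0],1.]);d=np.array([d[0],-d[1],-d[2]])
    return T[:3,3],T[:3,:3]@d
def onz(cam,pt,z):
    o,d=ray(cam,pt);return o+d*(z-o[2])/d[2]
def proj(cam,P):
    c=arm.get_calibration(cam);K=np.array(c["intrinsics"]);T=np.array(c["pose"])
    p=np.linalg.inv(T)@np.append(P,1);q=K@np.array([p[0],-p[1],-p[2]]);return q[:2]/q[2]
def save(cam,n):
    im=arm.get_image(cam);cv2.imwrite(f"pics/{n}.png",im[:,:,::-1]);return im
E
python3 - <<'E'
from h import *
np.set_printoptions(precision=4,suppress=True)
print(arm.observe())
for c in ("scene","top"):
    save(c,c+"0"); C=arm.get_calibration(c);print(c,C)
    for q,z in (("loose_panel",0),("loose_panel_end",0),("held_panel",.01),("held_panel_end",.01),("holder",.004),("holder_open",.01),("corner_stop",0),("corner_stop_free",.008),("dial_edge",.283),("hotplate_corner",.135),("bench_front",0)):
        for r in arm.place_of(c,q)[:2]: print(q,round(r["conf"],2),r["point"],onz(c,r["point"],z))
a=cv2.imread("pics/scene0.png");b=cv2.imread("pics/top0.png")
cv2.imwrite("pics/both0.png",cv2.resize(np.vstack([a,b]),(400,600)))
E
```

```text
{'clock': 0.0, 'joints': array([-1.2076,  0.4352,  0.025 ,  1.5741, -0.0116,  1.134 , -0.0751]), 'dq': array([-0.0001, -0.0004,  0.0017, -0.0007, -0.0002,  0.0011,  0.0011]), 'joint_efforts': array([ -0.0005, -66.7858,   0.9841, -31.4454,  -0.0607,   0.0429,
         0.0001]), 'position': array([0.2806, 0.5582, 0.4039]), 'ee_rot': array([-0.7251, -3.0565,  0.0024]), 'force': array([-0.5656, -0.2788, -0.1599]), 'ft_torque': array([0.0179, 0.0367, 0.0293]), 'gripper_force': 0.0, 'width': 0.9988171612915119}
scene {'intrinsics': array([[378.6389,   0.    , 249.1625],
       [  0.    , 378.6389, 188.2931],
       [  0.    ,   0.    ,   1.    ]]), 'pose': array([[ 0.6894,  0.3484, -0.6351, -0.2924],
       [-0.7241,  0.3577, -0.5897, -0.8048],
       [ 0.0217,  0.8664,  0.4989,  0.827 ],
       [ 0.    ,  0.    ,  0.    ,  1.    ]])}
loose_panel 0.58 [219.4, 193.8] [0.4371 0.1563 0.    ]
loose_panel 0.5 [186.7, 147.5] [0.4528 0.4919 0.    ]
loose_panel_end 0.61 [210.5, 186.3] [0.4553 0.2249 0.    ]
held_panel 0.63 [284.3, 318.6] [ 0.4773 -0.3861  0.01  ]
held_panel_end 0.75 [274.3, 305.2]
[... 958 characters left out ...]
4546 0.3883 0.    ]
held_panel 0.88 [203.5, 348.7] [ 0.4744 -0.404   0.01  ]
held_panel_end 0.97 [197.4, 330.2] [ 0.5001 -0.3224  0.01  ]
holder 0.49 [201.9, 349.4] [ 0.4819 -0.4086  0.004 ]
holder 0.19 [193.1, 196.1] [0.5102 0.2739 0.004 ]
holder_open 0.54 [202.6, 335.9] [ 0.4775 -0.3475  0.01  ]
corner_stop 0.57 [168.3, 235.1] [0.6252 0.103  0.    ]
corner_stop_free 0.81 [192.6, 229.8] [0.5145 0.1232 0.008 ]
dial_edge 0.92 [164.7, 238.0] [0.5966 0.0676 0.283 ]
hotplate_corner 0.77 [186.7, 194.1] [0.5264 0.2572 0.135 ]
hotplate_corner 0.22 [199.8, 330.6] [ 0.4816 -0.3011  0.135 ]
bench_front 0.65 [210.1, 227.2] [0.4369 0.1336 0.    ]
bench_front 0.19 [190.4, 379.9] [ 0.5356 -0.546   0.    ]
```

View pics/top0.png

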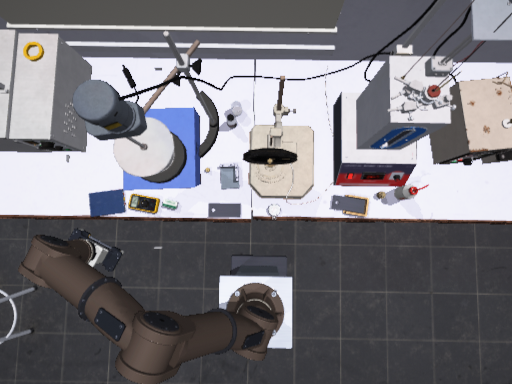

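View pics/scene0.png

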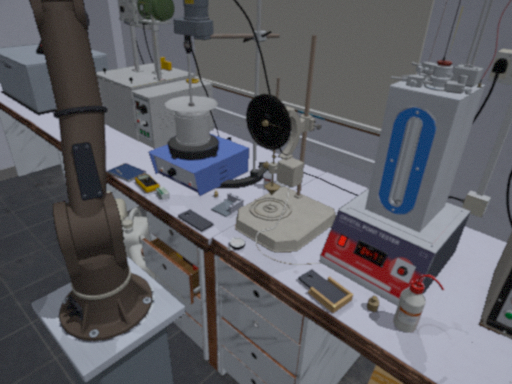

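The top view shows the loose panel at about row 210, column 224, the corner stop at row 177, column 229, and the holder at row 205, column 349. I'll move over the work area for a closer look.

```bash
cat >> h.py <<'E'
def go(g,yaw,n=1):
    """shift/turn to bring grasp point to g and tool y axis to world yaw (mod 180)"""
    s=arm.observe();M=R.from_rotvec(s["ee_rot"]).as_matrix();G=s["position"]+.159*M[:,2]
    cur=np.arctan2(M[1,1],M[0,1]);d=(yaw-cur+np.pi/2)%np.pi-np.pi/2
    t=M.T@(np.array(g)-G)
    print("t%.1f"%s["clock"],"G",G.round(4),"yyaw%.2f"%np.degrees(cur),"tilt",M[:2,2].round(3),"F",s["force"].round(1),"w%.3f"%s["width"],"q",s["joints"].round(2))
    print("-> %.4f %.4f %.4f roll %.4f (alt %.3f) dist %.3f"%(*t,-d,-d-np.sign(-d)*np.pi,np.linalg.norm(t)))
E
python3 -m inch '-.036 -.032 0 .14 .0918;-.072 -.064 0 .28 .0918;-.108 -.096 0 .42 .0918;-.144 -.128 0 .56 .0918;-.181 -.161 0 .7 .0918'
python3 -c "
from h import *
go([.43,.13,.25],0)"
```

```text
clock: 1.7
position: [0.3705, 0.3315, 0.4049]
ee_rot: [-1.736, -2.618, -0.001]
force: [1.2, 0.1, 0.5]
width: 1.0
gripper_force: 0.0
t1.7 G [0.3705 0.3316 0.2459] yyaw22.89 tilt [0.    0.001] F [1.2 0.1 0.5] w1.000 q [-1.03  0.22  0.23  1.89 -0.06  1.03 -0.37]
-> -0.2089 -0.0236 -0.0042 roll 0.3994 (alt -2.742) dist 0.210
```

```bash

python3 -m inch '-.042 -.005 0 .08 .0918;-.084 -.009 0 .16 .0918;-.126 -.014 0 .24 .0918;-.168 -.019 0 .32 .0918;-.209 -.0236 -.004 .4 .0918'
python3 -c "
from h import *
go([.43,.13,.25],0)
save('wrist','w1')
for q,z in (('loose_panel',0),('loose_panel_end',0),('corner_stop',0),('corner_stop_free',.008)):
    for r in arm.place_of('wrist',q)[:2]: print(q,round(r['conf'],2),r['point'],onz('wrist',r['point'],z))
print(arm.get_calibration('wrist'))
"
```

```text
clock: 2.2
position: [0.4308, 0.13, 0.4087]
ee_rot: [-2.22, -2.223, -0.0]
force: [0.6, 0.8, -0.1]
width: 1.002
gripper_force: 0.0
t2.2 G [0.4308 0.13   0.2497] yyaw0.09 tilt [-0.  0.] F [ 0.6  0.8 -0.1] w1.002 q [-0.78  0.14  0.42  2.   -0.07  1.02 -0.33]
-> -0.0000 -0.0008 -0.0003 roll 0.0016 (alt -3.140) dist 0.001
loose_panel 0.55 [152.5, 256.8] [0.44001219 0.14104267 0.        ]
loose_panel_end 0.58 [96.2, 255.2] [0.43678543 0.21501887 0.        ]
loose_panel_end 0.3 [39.2, 343.6] [0.54249368 0.28018274 0.        ]
corner_stop 0.73 [182.9, 398.4] [0.62901947 0.10593263 0.        ]
corner_stop_free 0.69 [89.3, 399.1] [0.61022402 0.22664546 0.008     ]
corner_stop_free 0.63 [154.9, 259.2] [0.44076877 0.14556822 0.008     ]
{'intrinsics': array([[297.13487989,   0.        , 251.28449617],
       [  0.        , 297.13487989, 187.5401924 ],
       [  0.        ,   0.        ,   1.        ]]), 'pose': array([[ 9.99987930e-01, -4.87766241e-03, -5.90835314e-04,
         4.30570924e-01],
       [ 4.87069275e-03,  9.68314180e-01,  2.49687654e-01,
         2.00270016e-01],
       [-6.45777874e-04, -2.49687518e-01,  9.68326250e-01,
         3.88410176e-01],
       [ 0.00000000e+00,  0.00000000e+00,  0.00000000e+00,
         1.00000000e+00]])}
```

View pics/w1.png

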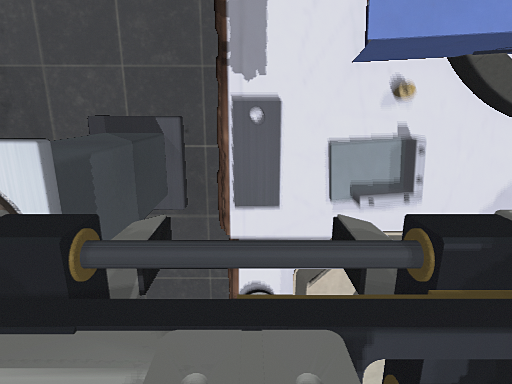

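The wrist view shows the loose panel at rows 96–207, columns 233–281, with its hole near row 115. The corner stop is at rows 137–205, columns 329–424. Next I'll measure both more closely.

```bash
python3 -c "
from h import *
im=cv2.imread('pics/w1.png')
print(im[150,255],im[165,360],im[150,255])
m=(np.abs(im.astype(int)-im[160,255].astype(int)).max(2)<22).astype(np.uint8);m[:85]=0;m[222:]=0;m[:,:228]=0;m[:,290:]=0
m=cv2.morphologyEx(m,cv2.MORPH_CLOSE,np.ones((5,5)))
m=cv2.morphologyEx(m,cv2.MORPH_OPEN,np.ones((5,5)))
ys,xs=np.nonzero(m);P=np.array([onz('wrist',(r,c),.010)[:2] for r,c in zip(ys,xs)])
rc=cv2.minAreaRect((P*1000).astype(np.float32));print('loose',rc,P.mean(0))
cv2.imwrite('pics/c1.png',cv2.resize(im[115:220,315:440],None,fx=5.6,fy=5.6,interpolation=cv2.INTER_CUBIC))
"
```

```text
[100  91  90] [152 143 131] [100  91  90]Traceback (most recent call last):
  File "<string>", line 8, in <module>
    ys,xs=np.nonzero(m);P=np.array([onz('wrist',(r,c),.010)[:2] for r,c in zip(ys,xs)])
                                    ~~~^^^^^^^^^^^^^^^^^^^^
  File "h.py", line 9, in onz
    o,d=ray(cam,pt);return o+d*(z-o[2])/d[2]
        ~~~^^^^^^^^
  File "h.py", line 5, in ray
    c=arm.get_calibration(cam);K=np.array(c["intrinsics"]);T=np.array(c["pose"])
ValueError: time passes only in moves, steps and waits
```

```bash
python3 - <<'E'
s=open('h.py').read()
s=s.replace('def ray(','_C={}\ndef cal(cam):\n    if cam not in _C: _C[cam]=arm.get_calibration(cam)\n    return _C[cam]\ndef ray(',1).replace('c=arm.get_calibration(cam)','c=cal(cam)')
s+='''
def panel(im,roi,seed,z,tol=22):
    r0,r1,c0,c1=roi;m=np.zeros(im.shape[:2],np.uint8)
    m[r0:r1,c0:c1]=(np.abs(im.astype(int)-im[seed].astype(int)).max(2)<tol)[r0:r1,c0:c1]
    m=cv2.morphologyEx(m,cv2.MORPH_CLOSE,np.ones((5,5)));m=cv2.morphologyEx(m,cv2.MORPH_OPEN,np.ones((5,5)))
    n,l=cv2.connectedComponents(m);m=l==l[seed]
    P=np.array([onz('wrist',rc,z)[:2] for rc in zip(*np.nonzero(m))]);return cv2.minAreaRect((P*1000).astype(np.float32)),P.mean(0)
'''
open('h.py','w').write(s)
E
python3 -c "
from h import *
im=cv2.imread('pics/w1.png')
print(panel(im,(85,222,228,290),(160,255),.01))
cv2.imwrite('pics/c1.png',cv2.resize(im[115:220,315:440],None,fx=5.6,fy=5.6,interpolation=cv2.INTER_CUBIC))
"
```

```text
(((433.6402282714844, 146.51083374023438), (65.87567901611328, 135.75921630859375), 0.29096612334251404), array([0.43615356, 0.148032  ]))
```

View pics/c1.png

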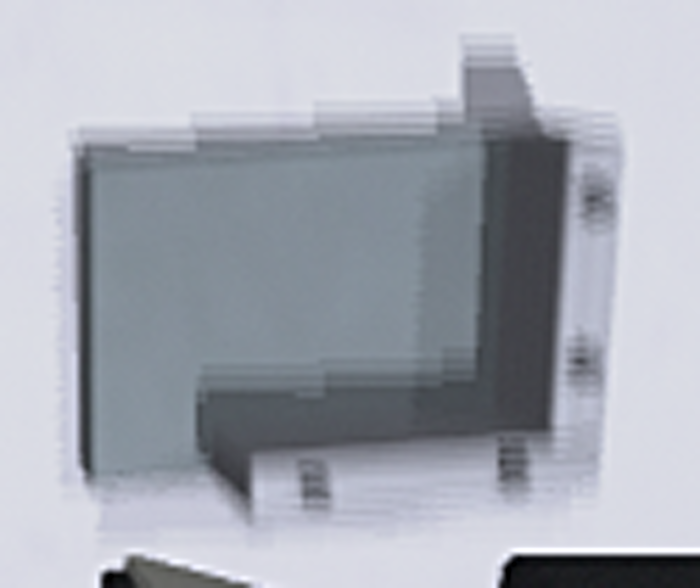

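The picture is motion-blurred; the corner's inner foot is near row 182, column 400. I'll retake it now that the arm is still.

```bash
python3 -c "
from h import *
go([.43,.13,.25],0)
im=save('wrist','w2')[:,:,::-1]
print(panel(im,(85,222,228,290),(160,255),.01))
cv2.imwrite('pics/c2.png',cv2.resize(im[115:220,315:440],None,fx=5.6,fy=5.6,interpolation=cv2.INTER_CUBIC))
for q,z in (('corner_stop',0),('corner_stop_free',.008),('loose_panel',0),('loose_panel_end',0)):
    for r in arm.place_of('wrist',q)[:2]: print(q,round(r['conf'],2),r['point'],onz('wrist',r['point'],z))
"
```

```text
t2.5 G [0.4307 0.1325 0.2498] yyaw0.32 tilt [0.    0.001] F [ 0.   1.1 -0.1] w0.994 q [-0.78  0.14  0.42  2.   -0.07  1.02 -0.33]
-> -0.0025 -0.0007 -0.0002 roll 0.0057 (alt -3.136) dist 0.003
(((432.7608337402344, 145.61773681640625), (66.07620239257812, 138.61085510253906), 0.26697972416877747), array([0.43504305, 0.14737958]))
corner_stop 0.95 [184.1, 400.3] [0.63097949 0.1067109  0.        ]
loose_panel 0.87 [154.9, 257.8] [4.38878523e-01 1.44930620e-01 5.55111512e-17]
loose_panel_end 0.81 [98.8, 256.1] [0.43592249 0.2155054  0.        ]
```

View pics/c2.png

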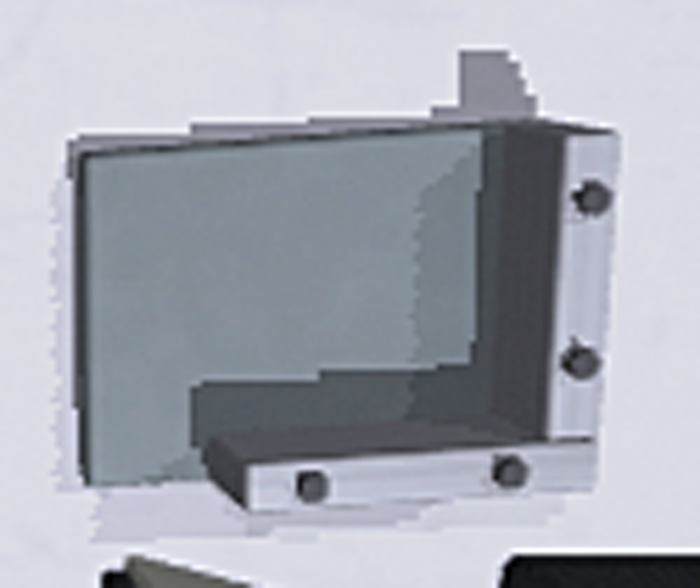

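Now the picture is sharp, and the stop's corners can be read off the crop. I'll fit a model of the stop to them, and get the panel's edges from image gradients.

```bash
cat >> h.py <<'E'
def fit(pts,model,x0):
    """pts: full-image (col,row); model: local xyz; solve x,y,yaw of the thing"""
    from scipy.optimize import least_squares
    W=lambda p:[np.append(p[:2]+R.from_euler('z',p[2]).as_matrix()[:2,:2]@m[:2],m[2]) for m in np.array(model)]
    f=lambda p:np.concatenate([proj('wrist',w)-q for w,q in zip(W(p),pts)])
    r=least_squares(f,x0,loss='soft_l1');return r.x,r.fun.reshape(-1,2).round(1)
E
python3 - <<'E'
from h import *
c=np.array([(548,438),(245,465),(250,512),(567,135),(614,131),(597,487),(88,155),(90,485),(487,130)],float)
pts=(c+.5)/5.6-.5+[315,115]
mod=[(0,0,.034),(-.066,0,.034),(-.066,-.012,.034),(0,.068,.034),(.012,.068,.034),(.012,-.012,.034),(-.095,.068,.008),(-.095,-.012,.008),(0,.068,.008)]
p,r=fit(pts,mod,[.63,.105,0]);print(p,np.degrees(p[2]),r.tolist())
im=cv2.imread('pics/w2.png');g=cv2.cvtColor(im,cv2.COLOR_BGR2GRAY).astype(int)
for row in (110,130,150,170,190,200): print(row,g[row,226:290:1].tolist() if row in(110,190) else '')
print(g[88:106,255].tolist(),g[196:216,255].tolist(),g[196:216,245].tolist())
E
```

```text
[0.62961378 0.10287155 0.08406155] 4.8163722699972995 [[-0.2, 0.7], [0.3, -0.1], [-0.7, 0.7], [-0.3, -0.5], [1.6, -0.6], [0.2, 0.5], [-1.1, -0.1], [-0.7, 1.0], [3.0, -1.5]]
110 [66, 98, 190, 216, 202, 106, 92, 89, 89, 90, 91, 93, 93, 90, 93, 91, 86, 87, 89, 91, 89, 87, 88, 87, 85, 116, 174, 198, 195, 192, 193, 194, 197, 187, 82, 53, 77, 94, 91, 91, 91, 91, 88, 91, 89, 89, 90, 90, 88, 90, 88, 88, 89, 79, 123, 227, 217, 223, 222, 222, 221, 221, 222, 221]
130 
150 
170 
190 [90, 91, 93, 168, 212, 209, 199, 103, 83, 90, 90, 91, 87, 90, 88, 92, 91, 89, 91, 90, 89, 92, 90, 90, 92, 92, 90, 90, 90, 91, 90, 93, 94, 90, 93, 92, 90, 89, 90, 94, 93, 92, 91, 90, 90, 92, 92, 91, 90, 89, 90, 86, 101, 169, 217, 209, 213, 222, 221, 220, 222, 221, 221, 221]
200 
[221, 220, 220, 220, 223, 234, 133, 137, 141, 144, 133, 83, 85, 88, 86, 87, 86, 89] [90, 90, 91, 91, 89, 90, 90, 89, 90, 89, 82, 103, 194, 228, 222, 219, 219, 220, 220, 220] [88, 89, 88, 89, 89, 87, 88, 90, 88, 88, 80, 102, 196, 201, 223, 220, 220, 221, 220, 220]
```

```bash
python3 - <<'E'
from h import *
pts=np.array([(230.5,98.5),(280.1,98.5),(233.1,207.4),(278.1,207.4)])
p,r=fit(pts,[(.07,.03,.01),(.07,-.03,.01),(-.07,.03,.01),(-.07,-.03,.01)],[.436,.145,1.57]);print(p,np.degrees(p[2]),r.tolist())
u=np.array([np.cos(p[2]),np.sin(p[2])]);g=p[:2]-.045*u
go([*g,.10],p[2]-np.pi/2)
go([*g,.008],p[2]-np.pi/2)
E
```

```text
[0.43558987 0.1453782  1.58248701] 90.66982674439535 [[0.3, 0.0], [-0.2, -0.3], [0.0, 0.3], [-0.1, 0.0]]
t2.7 G [0.4305 0.1329 0.2496] yyaw0.41 tilt [-0. -0.] F [ 0.7 -0.4 -0.3] w1.001 q [-0.78  0.14  0.42  2.   -0.07  1.02 -0.33]
-> -0.0325 0.0054 0.1496 roll -0.0046 (alt 3.137) dist 0.153
t2.7 G [0.4305 0.1329 0.2496] yyaw0.41 tilt [-0. -0.] F [ 0.7 -0.4 -0.3] w1.001 q [-0.78  0.14  0.42  2.   -0.07  1.02 -0.33]
-> -0.0325 0.0055 0.2416 roll -0.0046 (alt 3.137) dist 0.244
```

```bash
python3 -m inch '-.01 .002 .04 0 .0918;-.02 .004 .08 -.004 .0918;-.0325 .0055 .12 -.004 .0918;-.0325 .0055 .16 -.004 .0918;-.0325 .0055 .19 -.004 .0918'
python3 -c "
from h import *
go([.4361,.1004,.0215],np.radians(.67))"
```

```text
clock: 3.2
position: [0.4359, 0.0995, 0.2166]
ee_rot: [-2.211, -2.232, 0.002]
force: [0.6, 0.4, 0.2]
width: 0.999
gripper_force: 0.0
t3.2 G [0.4357 0.0994 0.0576] yyaw0.55 tilt [-0.001 -0.001] F [0.6 0.4 0.2] w0.999 q [-0.6   0.44  0.34  2.21 -0.28  0.53 -0.04]
-> 0.0011 0.0005 0.0361 roll -0.0022 (alt 3.139) dist 0.036
```

```bash
python3 -m inch '0 0 .015 0 .0918;0 0 .03 0 .0918;0 0 .036 0 .07;0 0 .036 0 .05;0 0 .036 0 .05' 30
python3 -m inch '0 0 0 0 .05;0 0 0 0 .05;0 0 0 0 .05;0 0 0 0 .05;0 0 0 0 .05'
python3 -c "
from h import *
go([.4361,.1004,.0215],np.radians(.67))"
```

```text
clock: 3.7
position: [0.4367, 0.0996, 0.1831]
ee_rot: [2.211, 2.232, 0.001]
force: [-0.5, 0.1, 0.5]
width: 0.785
gripper_force: 0.0
clock: 4.2
position: [0.4367, 0.0996, 0.1834]
ee_rot: [2.211, 2.231, 0.002]
force: [-0.4, -0.1, 7.7]
width: 0.643
gripper_force: 30.0
t4.2 G [0.4369 0.0997 0.0244] yyaw0.52 tilt [0.001 0.001] F [-0.4 -0.1  7.7] w0.643 q [-0.56  0.51  0.29  2.23 -0.33  0.44 -0.  ]
-> 0.0007 -0.0008 0.0029 roll -0.0027 (alt 3.139) dist 0.003
```

```bash
python3 -m inch '0 0 -.03 0 .05;0 0 -.06 0 .05;0 0 -.09 .05 .05;0 0 -.09 .19 .05;0 0 -.09 .33 .05' 40
python3 -m inch '0 0 0 .14 .05;0 0 0 .28 .05;0 0 0 .42 .05;0 0 0 .56 .05;0 0 0 .7 .05'
python3 -c "
from h import *
go([.5053,.1286,.10],np.radians(-85.2))"
```

```text
clock: 4.7
position: [0.4366, 0.0995, 0.2739]
ee_rot: [-2.553, -1.831, -0.004]
force: [-0.3, -0.6, -1.8]
width: 0.643
gripper_force: 40.0
clock: 5.2
position: [0.4362, 0.0994, 0.2728]
ee_rot: [-3.026, -0.844, 0.0]
force: [-0.0, 0.6, -0.8]
width: 0.643
gripper_force: 40.0
t5.2 G [0.4361 0.0995 0.1138] yyaw-58.83 tilt [-0.  0.] F [-0.   0.6 -0.8] w0.643 q [-0.88  0.38  0.69  2.19 -0.38  0.69 -0.95]
-> 0.0743 0.0109 0.0138 roll 0.4602 (alt -2.681) dist 0.076
```

```bash
python3 -m inch '0 0 0 .13 .05;.02 .003 0 .26 .05;.04 .006 .004 .38 .05;.06 .009 .008 .46 .05;.074 .011 .014 .46 .05'
python3 -m inch '0 0 0 0 .05;0 0 0 0 .05;0 0 0 0 .05'
python3 -c "
from h import *
go([.5053,.1286,.10],np.radians(-85.2))
im=save('wrist','w3')
for q,z in (('loose_panel',.082),('loose_panel_end',.082),('corner_stop',0)):
    for r in arm.place_of('wrist',q)[:2]: print(q,round(r['conf'],2),r['point'],onz('wrist',r['point'],z))"
```

```text
clock: 5.7
position: [0.5062, 0.1295, 0.2586]
ee_rot: [3.138, 0.14, 0.001]
force: [0.5, -0.4, -1.0]
width: 0.642
gripper_force: 40.0
clock: 6.0
position: [0.5045, 0.1281, 0.2587]
ee_rot: [-3.138, -0.142, 0.001]
force: [0.3, 0.1, -0.2]
width: 0.643
gripper_force: 40.0
t6.0 G [0.5044 0.1281 0.0997] yyaw-84.83 tilt [-0.001  0.   ] F [ 0.3  0.1 -0.2] w0.643 q [-0.9   0.54  0.77  2.03 -0.54  0.78 -1.28]
-> 0.0010 -0.0004 -0.0003 roll 0.0064 (alt -3.135) dist 0.001
loose_panel 0.92 [152.7, 254.8] [0.55041406 0.13139387 0.082     ]
loose_panel_end 0.77 [14.8, 252.2] [0.61537419 0.138619   0.082     ]
corner_stop 0.6 [30.6, 304.5] [0.63123017 0.10163274 0.        ]
```

View pics/w3.png

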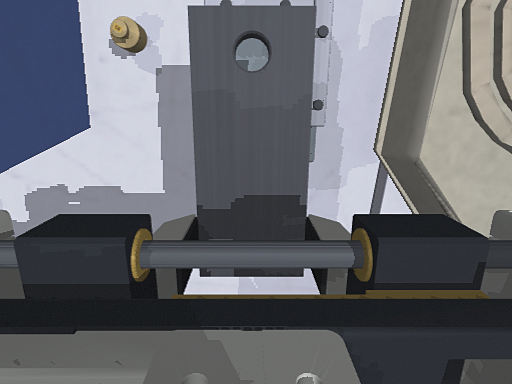

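The panel is gripped square, with the hole forward at row 50, column 252. The right-hand fence is visible beside it, around column 320. I'll lower it with clearance to both fences.

```bash
python3 -m inch '0 0 .02 .006 .05;0 0 .035 .006 .05;0 0 .05 .006 .05;0 0 .060 .006 .05;0 0 .0645 .006 .05'
python3 -m inch '.001 0 0 0 .05;.002 0 0 0 .05;.003 0 0 0 .05;.004 0 0 0 .05;.005 0 0 0 .05'
python3 -m inch '.0006 0 0 0 .05;.0012 0 0 0 .05;.0018 0 0 0 .05;.0024 0 0 0 .05;.003 0 0 0 .05'
python3 -c "
from h import *
go([.5112,.1231,.0324],np.radians(-85.2))"
```

```text
clock: 6.7
position: [0.505, 0.1285, 0.1931]
ee_rot: [3.138, 0.131, -0.002]
force: [-0.5, -0.1, -0.8]
width: 0.649
gripper_force: 40.0
clock: 7.2
position: [0.5105, 0.1292, 0.1945]
ee_rot: [-3.139, -0.132, -0.001]
force: [0.6, -0.3, -1.7]
width: 0.646
gripper_force: 40.0
clock: 7.7
position: [0.5132, 0.1294, 0.1942]
ee_rot: [-3.139, -0.131, 0.001]
force: [-1.1, 1.1, -1.1]
width: 0.646
gripper_force: 40.0
t7.7 G [0.5131 0.1294 0.0352] yyaw-85.20 tilt [-0.  0.] F [-1.1  1.1 -1.1] w0.646 q [-0.81  0.65  0.66  2.05 -0.65  0.66 -1.2 ]
-> -0.0024 0.0061 0.0028 roll -0.0000 (alt 3.142) dist 0.007
```

```bash
for i in 1; do python3 -m inch '.0005 0 0 0 .05;.001 0 0 0 .05;.0015 0 0 0 .05;.002 0 0 0 .05;.002 0 0 0 .05'
python3 -m inch '.0005 0 0 0 .05;.001 0 0 0 .05;.0015 0 0 0 .05;.002 0 0 0 .05;.002 0 0 0 .05'; done
python3 -c "
from h import *
go([.5112,.1231,.0324],np.radians(-85.2))"
```

```text
clock: 8.2
position: [0.5139, 0.1295, 0.1936]
ee_rot: [-3.139, -0.131, 0.006]
force: [-6.3, -0.8, -1.2]
width: 0.638
gripper_force: 40.0
clock: 8.7
position: [0.5145, 0.1295, 0.1931]
ee_rot: [-3.139, -0.131, 0.011]
force: [-9.8, -0.6, -0.8]
width: 0.644
gripper_force: 40.0
t8.7 G [0.5134 0.1295 0.0341] yyaw-85.21 tilt [-0.007 -0.   ] F [-9.8 -0.6 -0.8] w0.644 q [-0.81  0.65  0.66  2.04 -0.65  0.67 -1.2 ]
-> -0.0027 0.0062 0.0017 roll -0.0002 (alt 3.141) dist 0.007
```

End fence reached at about 10 N. I'll ease that off and slide toward the side fence.

```bash
python3 -m inch '-.001 0 0 0 .05;-.0025 0 0 0 .05;-.0025 .0015 0 0 .05;-.0025 .003 0 0 .05;-.0025 .0045 0 0 .05'
python3 -m inch '0 .0005 0 0 .05;0 .001 0 0 .05;0 .0015 0 0 .05;0 .002 0 0 .05;0 .002 0 0 .05'
python3 -m inch '0 .0005 0 0 .05;0 .001 0 0 .05;0 .0015 0 0 .05;0 .0015 0 0 .05;0 .0015 0 0 .05'
python3 -c "
from h import *
go([.5112,.1231,.0324],np.radians(-85.2))"
```

```text
clock: 9.2
position: [0.514, 0.1258, 0.1938]
ee_rot: [-3.137, -0.134, 0.005]
force: [-6.5, 3.7, -0.2]
width: 0.646
gripper_force: 40.0
clock: 9.7
position: [0.5141, 0.1238, 0.1937]
ee_rot: [-3.138, -0.134, 0.005]
force: [-6.1, 3.4, -0.1]
width: 0.645
gripper_force: 40.0
clock: 10.2
position: [0.5142, 0.1223, 0.1938]
ee_rot: [-3.138, -0.134, 0.005]
force: [-6.9, 2.1, -0.7]
width: 0.645
gripper_force: 40.0
t10.2 G [0.5137 0.1224 0.0348] yyaw-85.12 tilt [-0.003  0.001] F [-6.9  2.1 -0.7] w0.645 q [-0.8   0.64  0.66  2.05 -0.65  0.66 -1.19]
-> -0.0024 -0.0009 0.0024 roll 0.0014 (alt -3.140) dist 0.004
```

```bash
python3 -m inch '0 .0005 0 0 .05;0 .001 0 0 .05;0 .0015 0 0 .05;0 .0015 0 0 .05;0 .0015 0 0 .05'
python3 -m inch '0 .0005 0 0 .05;0 .001 0 0 .05;0 .0015 0 0 .05;0 .0015 0 0 .05;0 .0015 0 0 .05'
python3 -c "
from h import *
go([.5112,.1231,.0324],np.radians(-85.2))"
```

```text
clock: 10.7
position: [0.5143, 0.1212, 0.1937]
ee_rot: [-3.137, -0.134, 0.005]
force: [-6.4, 4.2, -0.7]
width: 0.645
gripper_force: 40.0
clock: 11.2
position: [0.5144, 0.1207, 0.1938]
ee_rot: [-3.136, -0.136, 0.006]
force: [-7.2, 8.7, 0.2]
width: 0.642
gripper_force: 40.0
t11.2 G [0.5138 0.1212 0.0348] yyaw-85.04 tilt [-0.004  0.003] F [-7.2  8.7  0.2] w0.642 q [-0.79  0.64  0.66  2.05 -0.65  0.66 -1.18]
-> -0.0024 -0.0021 0.0024 roll 0.0029 (alt -3.139) dist 0.004
```

```bash
python3 -m inch '0 0 .001 0 .05;0 0 .002 0 .05;0 0 .003 0 .05;0 0 .003 0 .05;0 0 .003 0 .05'
python3 -m inch '0 0 .001 0 .05;0 0 .001 0 .05;0 0 .001 0 .05'
python3 -c "
from h import *
go([.5112,.1231,.0324],np.radians(-85.2))"
```

```text
clock: 11.7
position: [0.5143, 0.1206, 0.1912]
ee_rot: [-3.135, -0.136, 0.006]
force: [-10.5, 8.6, 8.2]
width: 0.643
gripper_force: 40.0
clock: 12.0
position: [0.5143, 0.1205, 0.1908]
ee_rot: [-3.134, -0.136, 0.006]
force: [-13.0, 7.5, 17.9]
width: 0.644
gripper_force: 40.0
t12.0 G [0.5137 0.1212 0.0318] yyaw-85.04 tilt [-0.004  0.004] F [-13.    7.5  17.9] w0.644 q [-0.79  0.65  0.65  2.05 -0.65  0.66 -1.18]
-> -0.0023 -0.0021 -0.0006 roll 0.0028 (alt -3.139) dist 0.003
```

```bash
python3 -m inch '-.001 -.001 -.002 0 .05;-.001 -.001 -.002 0 .06;-.001 -.001 -.002 0 .08;-.001 -.001 -.002 0 .08;-.001 -.001 -.002 0 .08'
python3 -m inch '0 0 -.02 0 .08;0 0 -.06 0 .08;-.02 0 -.1 0 .08;-.05 0 -.14 0 .08;-.08 0 -.18 0 .08'
python3 -m inch '0 0 0 0 .09;0 0 0 0 .09;0 0 0 0 .09'
python3 -c "
from h import *
go([.5112,.1231,.0324],np.radians(-85.2))
im=save('wrist','w4')
o=arm.place_of('wrist','loose_panel')[:1]
print(o and onz('wrist',o[0]['point'],.008))"
```

```text
clock: 12.5
position: [0.5152, 0.1192, 0.1925]
ee_rot: [3.139, 0.131, 0.003]
force: [-0.6, -0.1, -0.0]
width: 0.85
gripper_force: 0.0
clock: 13.0
position: [0.4345, 0.1121, 0.3733]
ee_rot: [3.138, 0.129, 0.0]
force: [-0.5, 2.3, 1.6]
width: 0.869
gripper_force: 0.0
clock: 13.3
position: [0.4352, 0.1128, 0.3718]
ee_rot: [3.139, 0.131, 0.0]
force: [0.6, -1.1, -0.7]
width: 0.981
gripper_force: 0.0
t13.3 G [0.4352 0.1127 0.2128] yyaw-85.21 tilt [ 0. -0.] F [ 0.6 -1.1 -0.7] w0.981 q [-1.18  0.25  1.    2.08 -0.26  0.94 -1.53]
-> 0.0766 -0.0040 0.1804 roll -0.0002 (alt 3.141) dist 0.196
[0.55723205 0.12444202 0.008     ]
```

View pics/w4.png

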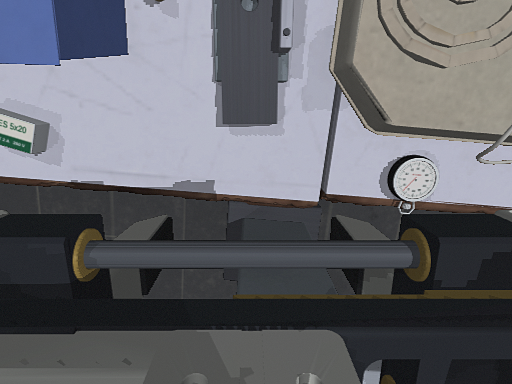

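The panel lies along the side fence: its plain end is at row 125, columns 217–279, with the fence at its right. Next the held panel. First I'll check how close the red tester box behind the holder is.

```bash
python3 -c "
from h import *
for p in ((262,322),(303,405),(290,375)): print('scene',p,onz('scene',p,.004))
for p in ((187,338),(187,375),(187,413)): print('top',p,onz('top',p,.004),onz('top',p,.1))
go([.42,-.10,.25],np.radians(-50))
go([.46,-.423,.25],np.radians(-17))
"
```

```text
scene (262, 322) [ 0.57594479 -0.33238473  0.004     ]
scene (303, 405) [ 0.59719944 -0.60429161  0.004     ]
scene (290, 375) [ 0.58314968 -0.51739735  0.004     ]
top (187, 338) [ 0.54753763 -0.35837048  0.004     ] [ 0.53794343 -0.33868745  0.1       ]
top (187, 375) [ 0.55014576 -0.52312148  0.004     ] [ 0.54039219 -0.49337181  0.1       ]
top (187, 413) [ 0.55282189 -0.69216792  0.004     ] [ 0.5429048  -0.65208916  0.1       ]
t13.4 G [0.4352 0.1121 0.2123] yyaw-85.28 tilt [-0.001 -0.002] F [-0.6 -0.5 -0.1] w0.982 q [-1.18  0.25  1.    2.08 -0.26  0.94 -1.53]
-> -0.0326 0.2102 -0.0372 roll -0.6158 (alt 2.526) dist 0.216
t13.4 G [0.4352 0.1121 0.2123] yyaw-85.28 tilt [-0.001 -0.002] F [-0.6 -0.5 -0.1] w0.982 q [-1.18  0.25  1.    2.08 -0.26  0.94 -1.53]
-> -0.0193 0.5354 -0.0366 roll -1.1918 (alt 1.950) dist 0.537
```

```bash
python3 -m inch '-.007 .045 -.008 -.12 .0918;-.014 .09 -.016 -.24 .0918;-.021 .135 -.024 -.36 .0918;-.027 .175 -.03 -.48 .0918;-.033 .21 -.037 -.6 .0918'
python3 -c "
from h import *
go([.41,-.30,.25],np.radians(-17))
"
```

```text
clock: 13.9
position: [0.4192, -0.102, 0.4089]
ee_rot: [2.958, 1.056, -0.003]
force: [0.9, 0.5, 0.2]
width: 1.001
gripper_force: 0.0
t13.9 G [ 0.419  -0.1022  0.2499] yyaw-50.71 tilt [-0.001 -0.001] F [0.9 0.5 0.2] w1.001 q [-0.76  0.13  1.    2.06 -0.12  1.02 -0.58]
-> -0.1322 0.1474 0.0002 roll -0.5883 (alt 2.553) dist 0.198
```

```bash
python3 -m inch '-.026 .03 0 -.12 .0918;-.053 .06 0 -.24 .0918;-.079 .09 0 -.36 .0918;-.106 .118 0 -.48 .0918;-.132 .147 0 -.588 .0918'
python3 -c "
from h import *
go([.455,-.423,.25],np.radians(-17))
"
```

```text
clock: 14.4
position: [0.4106, -0.2928, 0.4079]
ee_rot: [-2.538, -1.849, 0.004]
force: [0.6, 0.5, 0.7]
width: 0.998
gripper_force: 0.0
t14.4 G [ 0.4102 -0.2928  0.2489] yyaw-17.84 tilt [-0.003 -0.   ] F [0.6 0.5 0.7] w0.998 q [-0.19  0.3   0.91  1.91 -0.27  1.06  0.52]
-> -0.1102 0.0826 -0.0012 roll -0.0146 (alt 3.127) dist 0.138
```

```bash
python3 -m inch '-.035 .027 0 0 .0918;-.07 .054 0 0 .0918;-.110 .0826 0 -.014 .0918;-.110 .0826 0 -.014 .0918;-.110 .0826 0 -.014 .0918'
python3 -m inch '0 0 0 0 .0918;0 0 0 0 .0918;0 0 0 0 .0918'
python3 -c "
from h import *
go([.455,-.423,.25],np.radians(-17))
save('wrist','w5')
for q,z in (('held_panel',.01),('held_panel_end',.01),('holder_open',.01)):
    for r in arm.place_of('wrist',q)[:1]: print(q,round(r['conf'],2),r['point'],onz('wrist',r['point'],z))
im=cv2.imread('pics/w5.png');cv2.imwrite('pics/w5b.png',cv2.resize(im[0:225,80:480],None,fx=2,fy=2,interpolation=cv2.INTER_CUBIC))
"
```

```text
clock: 14.9
position: [0.4542, -0.4231, 0.407]
ee_rot: [-2.532, -1.856, 0.005]
force: [-0.1, 1.0, 0.7]
width: 1.0
gripper_force: 0.0
clock: 15.2
position: [0.4554, -0.4199, 0.4095]
ee_rot: [-2.528, -1.864, -0.001]
force: [0.8, -0.2, -0.3]
width: 1.0
gripper_force: 0.0
t15.2 G [ 0.4555 -0.4198  0.2505] yyaw-17.19 tilt [0.001 0.   ] F [ 0.8 -0.2 -0.3] w1.000 q [ 0.11  0.52  0.84  1.63 -0.41  1.18  0.75]
-> -0.0032 0.0005 0.0005 roll -0.0033 (alt 3.138) dist 0.003
held_panel 0.73 [148.6, 258.1] [ 0.46992322 -0.40239675  0.01      ]
held_panel_end 0.74 [92.6, 251.0] [ 0.48148568 -0.33465178  0.01      ]
```

View pics/w5b.png

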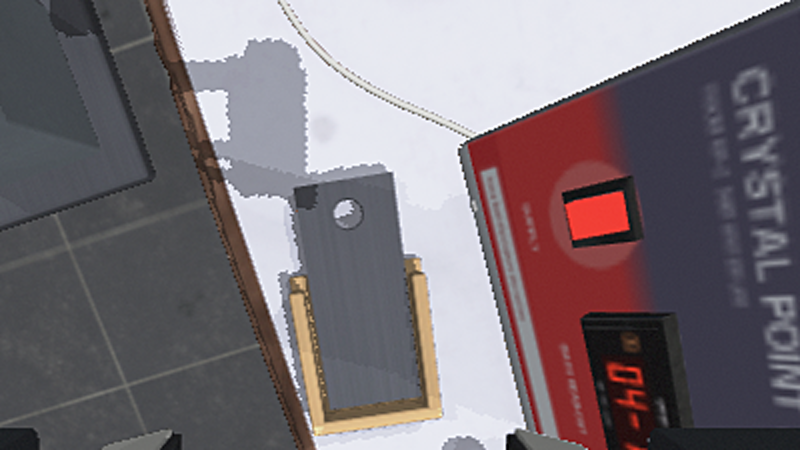

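The held panel's drilled end is at crop (294,187)–(392,172) and it runs down to about (328,412)–(419,400). The tester's front edge runs from (465,148) to (530,430). I'll fit the panel's pose and check the gripper body's clearance.

```bash
python3 - <<'E'
from h import *
v=lambda a:(np.array(a,float)+.5)/2-.5+[80,0]
p,r=fit(v([(294,187),(392,172),(328,412),(419,400)]),[(.07,.03,.02),(.07,-.03,.02),(-.07,.03,.02),(-.07,-.03,.02)],[.47,-.40,1.3]);print(p,np.degrees(p[2]),r.tolist())
u=np.array([np.cos(p[2]),np.sin(p[2])]);n=np.array([u[1],-u[0]]);g=p[:2]+.045*u;print("g",g)
print("body corners",g+.095*n+.0375*u,g+.095*n-.0375*u)
for z in (.004,.03,.08):
    a,b=[onz('wrist',v(q)[::-1],z)[:2] for q in ((465,148),(530,430))]
    e=(b-a)/np.linalg.norm(b-a);m=np.array([e[1],-e[0]]);m*=np.sign(m[0])
    print(z,a,b,[((g+.095*n+s*.0375*u)-a)@m for s in(1,-1)])
go([*g,.10],p[2]-np.pi/2)
E
```

```text
[ 0.47118776 -0.40204768  1.41017667] 80.79717141573516 [[-0.5, 0.5], [0.7, 0.6], [-0.2, -0.6], [0.1, -0.8]]
g [ 0.47838461 -0.3576269 ]
body corners [ 0.57815918 -0.33580293] [ 0.56616443 -0.40983756]
0.004 [ 0.55925286 -0.33595001] [ 0.55679678 -0.52551439] [np.float64(0.018902824643668686), np.float64(0.007868231454768771)]
0.03 [ 0.55360155 -0.33726978] [ 0.55131124 -0.51404026] [np.float64(0.024536561445267464), np.float64(0.013501968256367625)]
0.08 [ 0.54273365 -0.33980779] [ 0.54076211 -0.49197463] [np.float64(0.035370670679111545), np.float64(0.02433607749021166)]
t15.4 G [ 0.4554 -0.4204  0.2507] yyaw-17.22 tilt [ 0.001 -0.   ] F [0.2 0.  0.1] w0.999 q [ 0.11  0.52  0.84  1.63 -0.41  1.18  0.75]
-> 0.0668 0.0032 0.1507 roll -0.1399 (alt 3.002) dist 0.165
```

```bash
python3 - <<'E'
from h import *
s=cv2.imread('pics/scene0.png').astype(int);w=cv2.imread('pics/w5.png').astype(int)
def red(im,roi):
    r0,r1,c0,c1=roi;q=im[r0:r1,c0:c1];m=((q[:,:,2]>225)&(q[:,:,1]<100)).astype(np.uint8)
    n,l,st,ce=cv2.connectedComponentsWithStats(m);return [(st[i,4],(ce[i]+[c0,r0]).round(1).tolist()) for i in range(1,n) if st[i,4]>6]
print(red(s,(220,310,310,430)),red(w,(60,220,340,500)))
def tri(ps,pw):
    o1,d1=ray('scene',ps[::-1]);o2,d2=ray('wrist',pw[::-1])
    A=np.stack([d1,-d2],1);t=np.linalg.lstsq(A,o2-o1,rcond=None)[0];a,b=o1+t[0]*d1,o2+t[1]*d2;return (a+b)/2,np.linalg.norm(a-b)
print(tri((341,241),(80+300,107)),tri((373,269),(80+315,185)))
print('edge corner',tri((322,262),(80+232.5,74)),tri((335,207),(80+400,2)))
E
```

```text
[] [(np.int32(536), [378.4, 107.4])]
(array([ 0.58353772, -0.38433175,  0.11559645]), np.float64(0.005568056645274405)) (array([ 0.61198214, -0.48674903,  0.04913168]), np.float64(0.0002760526575927684))
edge corner (array([ 0.55746424, -0.33938309,  0.01996458]), np.float64(0.005393832679581601)) (array([ 0.60772948, -0.33495108,  0.20664274]), np.float64(0.008819906958472613))
```

```bash
python3 - <<'E'
from h import *
import pickle;pickle.dump(cal('wrist'),open('w5.pkl','wb'))
E
python3 -m inch '.015 0 .02 -.04 .0918;.03 .001 .04 -.08 .0918;.045 .002 .06 -.11 .0918;.067 .003 .08 -.14 .0918;.067 .003 .09 -.14 .0918'
python3 -m inch '0 0 0 0 .0918;0 0 0 0 .0918'
python3 - <<'E'
from h import *
import pickle
go([.4792,-.3527,.0344],np.radians(-9.2))
im=save('wrist','w6')[:,:,::-1].astype(int);w=cv2.imread('pics/w5.png').astype(int)
C5=pickle.load(open('w5.pkl','rb'));C6=cal('wrist')
def red(q):
    m=((q[:,:,2]>225)&(q[:,:,1]<100)).astype(np.uint8);n,l,st,ce=cv2.connectedComponentsWithStats(m);
    return [(int(st[i,4]),ce[i].round(1).tolist()) for i in range(1,n) if st[i,4]>15]
print(red(w),red(im))
# match corner features by ORB/LK around tester edge and triangulate
def PM(C):
    T=np.linalg.inv(np.array(C['pose']));return np.array(C['intrinsics'])@np.diag([1,-1,-1])@T[:3]
g5,g6=[cv2.cvtColor(a.astype(np.uint8),cv2.COLOR_BGR2GRAY) for a in(w,im)]
s=cv2.SIFT_create(contrastThreshold=.01);m5=np.zeros_like(g5);m5[:212,305:]=255;m6=np.zeros_like(g6);m6[:212]=255
k5,d5=s.detectAndCompute(g5,m5);k6,d6=s.detectAndCompute(g6,m6)
M=[a for a,b in cv2.BFMatcher().knnMatch(d5,d6,2) if a.distance<.8*b.distance]
a=np.array([k5[m.queryIdx].pt for m in M]).T;b=np.array([k6[m.trainIdx].pt for m in M]).T
X=cv2.triangulatePoints(PM(C5),PM(C6),a,b);X=(X[:3]/X[3])
pr=lambda C:(lambda q:q[:2]/q[2])(PM(C)@np.vstack([X,np.ones(X.shape[1])]))
e=np.hypot(*(pr(C5)-a))+np.hypot(*(pr(C6)-b))
for i in np.argsort(X[2]):
    if e[i]<1.5: print(X[:,i].round(3),a[:,i].round(),b[:,i].round(),e[i].round(1))
E
```

```text
clock: 15.9
position: [0.4793, -0.3544, 0.3176]
ee_rot: [-2.386, -2.039, -0.002]
force: [0.4, 0.7, 0.7]
width: 0.997
gripper_force: 0.0
clock: 16.1
position: [0.4776, -0.3588, 0.3201]
ee_rot: [2.394, 2.033, -0.001]
force: [0.9, -0.9, 0.4]
width: 1.0
gripper_force: 0.0
t16.1 G [ 0.4776 -0.359   0.1611] yyaw-9.33 tilt [ 0.    -0.001] F [ 0.9 -0.9  0.4] w1.000 q [ 0.05  0.56  0.76  1.79 -0.45  0.98  0.83]
-> 0.0067 0.0005 0.1267 roll -0.0022 (alt 3.139) dist 0.127
[(536, [378.4, 107.4]), (33, [379.6, 362.8]), (33, [369.0, 372.0])] [(160, [399.4, 225.9])]
[ 0.559 -0.376  0.035] [326. 106.] [342. 190.] 1.2
[ 0.554 -0.369  0.057] [325. 101.] [342. 190.] 0.3
[ 0.556 -0.362  0.058] [326.  94.] [345. 182.] 0.3
[ 0.556 -0.351  0.06 ] [323.  83.] [344. 169.] 0.9
[ 0.55  -0.365  0.072] [324.  97.] [342. 190.] 0.1
[ 0.566 -0.377  0.078] [343. 104.] [366. 204.] 0.4
[ 0.566 -0.377  0.078] [343. 104.] [366. 204.] 0.4
[ 0.568 -0.38   0.08 ] [346. 107.] [370. 209.] 0.7
[ 0.597 -0.37   0.117] [391.  84.] [436. 205.] 0.9
[ 0.591 -0.365  0.121] [384.  80.] [430. 201.] 0.4
```

The tester's front face slopes back from about x=0.556 at z=0.055. A centred gripper body would only just clear it, or lightly touch. I'll go down 10 mm nearer the robot, since the open fingers leave that room, and watch the force.

```bash
python3 -c "
from h import *
go([.469,-.353,.07],np.radians(-9.2))"
python3 -m inch '.003 -.003 .02 0 .0918;.006 -.006 .04 0 .0918;.006 -.0085 .06 0 .0918;.006 -.0085 .08 0 .0918;.006 -.0085 .09 0 .0918'
python3 -m inch '0 0 .005 0 .0918;0 0 .01 0 .0918;0 0 .015 0 .0918;0 0 .015 0 .0918'
python3 -c "
from h import *
go([.4789,-.3547,.035],np.radians(-9.2))"
```

```text
t16.1 G [ 0.4777 -0.3593  0.1614] yyaw-9.34 tilt [ 0.001 -0.002] F [ 0.7 -0.1  0.7] w0.998 q [ 0.05  0.56  0.76  1.79 -0.45  0.98  0.83]
-> 0.0050 -0.0097 0.0914 roll -0.0025 (alt 3.139) dist 0.092
clock: 16.65
position: [0.47, -0.3513, 0.2289]
ee_rot: [2.394, 2.033, -0.001]
force: [-0.1, -0.4, -0.0]
width: 1.002
gripper_force: 0.0
clock: 17.05
position: [0.4705, -0.3507, 0.2143]
ee_rot: [2.393, 2.035, -0.0]
force: [-1.1, 0.1, -0.6]
width: 1.0
gripper_force: 0.0
t17.1 G [ 0.4705 -0.3507  0.0553] yyaw-9.25 tilt [ 0. -0.] F [-1.1  0.1 -0.6] w1.000 q [ 0.11  0.67  0.65  1.89 -0.57  0.77  0.92]
-> -0.0026 0.0089 0.0203 roll -0.0009 (alt 3.141) dist 0.022
```

```bash
python3 -m inch '-.001 0 .005 0 .0918;-.002 0 .01 0 .0918;-.002 0 .01 0 .0918' | grep -E 'force|posi'
python3 -m inch '0 0 .003 0 .0918;0 0 .005 0 .0918;0 0 .005 0 .0918'| grep -E 'force|posi'
python3 -m inch '0 0 .003 0 .0918;0 0 .005 0 .0918;0 0 .005 0 .0918'| grep -E 'force|posi'
python3 -m inch '0 .001 0 0 .0918;0 .002 0 0 .0918;0 .003 0 0 .0918;0 .004 0 0 .0918'| grep -E 'force|posi'
```

```text
position: [0.4699, -0.3526, 0.2038]
force: [-0.1, -0.7, 0.6]
gripper_force: 0.0
position: [0.4701, -0.3525, 0.1991]
force: [-0.4, -1.4, 0.3]
gripper_force: 0.0
position: [0.47, -0.3525, 0.1941]
force: [-0.9, 0.6, -0.7]
gripper_force: 0.0
position: [0.4742, -0.3533, 0.1944]
force: [0.1, -0.6, -0.7]
gripper_force: 0.0
```

```bash
python3 -m inch '0 .001 0 0 .0918;0 .002 0 0 .0918;0 .003 0 0 .0918;0 .003 0 0 .0918' | grep -E 'force|posi'
python3 -m inch '0 .0005 0 0 .0918;0 .001 0 0 .0918;0 .0015 0 0 .0918;0 .0015 0 0 .0918' | grep -E 'force|posi'
```

```text
position: [0.4772, -0.3537, 0.1944]
force: [-0.4, -0.2, -0.7]
gripper_force: 0.0
position: [0.4782, -0.3539, 0.1943]
force: [-2.1, 0.9, 1.4]
gripper_force: 0.0
```

Almost no contact with the gripper centred. I'll close on the panel.

```bash
python3 -m inch '0 0 0 0 .07;0 0 0 0 .05;0 0 0 0 .05;0 0 0 0 .05;0 0 0 0 .05' 20
python3 -m inch '0 0 0 0 .05;0 0 0 0 .05;0 0 0 0 .05' 40
python3 -m inch '0 0 -.004 0 .05;0 0 -.008 0 .05;0 0 -.012 0 .05;0 0 -.016 0 .05;0 0 -.02 0 .05'
python3 -c "
from h import *
go([.4789,-.3547,.035],np.radians(-9.2))"
```

```text
clock: 19.65
position: [0.4783, -0.3539, 0.1943]
ee_rot: [-2.393, -2.035, 0.0]
force: [-3.0, 1.2, 0.4]
width: 0.646
gripper_force: 20.0
clock: 19.95
position: [0.4783, -0.3539, 0.1943]
ee_rot: [-2.393, -2.035, 0.0]
force: [-2.9, 1.1, 1.0]
width: 0.642
gripper_force: 39.9
clock: 20.45
position: [0.4787, -0.354, 0.2149]
ee_rot: [2.393, 2.035, 0.0]
force: [1.0, -0.7, -1.2]
width: 0.643
gripper_force: 40.0
t20.4 G [ 0.4788 -0.3541  0.0559] yyaw-9.24 tilt [ 0. -0.] F [ 1.  -0.7 -1.2] w0.643 q [ 0.11  0.68  0.65  1.87 -0.57  0.78  0.92]
-> -0.0006 0.0002 0.0209 roll -0.0007 (alt 3.141) dist 0.021
```

```bash
python3 -m inch '0 0 -.03 0 .05;0 0 -.06 0 .05;0 0 -.09 0 .05;.025 -.02 -.1 -.03 .05;.05 -.035 -.1 -.06 .05'
python3 -m inch '.04 -.015 0 -.02 .05;.08 -.03 0 -.05 .05;.12 -.044 0 -.07 .05;.16 -.055 0 -.09 .05;.19 -.06 0 -.1 .05'
python3 -c "
from h import *
go([.42,.03,.155],np.radians(0))
go([.430,.1676,.155],np.radians(0))"
```

```text
clock: 20.95
position: [0.4515, -0.2995, 0.3163]
ee_rot: [2.329, 2.103, 0.001]
force: [0.6, 0.3, -0.8]
width: 0.641
gripper_force: 40.0
clock: 21.45
position: [0.4104, -0.1017, 0.3144]
ee_rot: [-2.221, -2.221, -0.001]
force: [0.8, 0.8, -0.5]
width: 0.649
gripper_force: 40.0
t21.4 G [ 0.4104 -0.1015  0.1554] yyaw0.01 tilt [-0.     0.001] F [ 0.8  0.8 -0.5] w0.649 q [-0.54  0.27  0.81  2.2  -0.28  0.77  0.45]
-> 0.1315 0.0096 0.0006 roll 0.0001 (alt -3.141) dist 0.132
t21.4 G [ 0.4104 -0.1015  0.1554] yyaw0.01 tilt [-0.     0.001] F [ 0.8  0.8 -0.5] w0.649 q [-0.54  0.27  0.81  2.2  -0.28  0.77  0.45]
-> 0.2691 0.0197 0.0007 roll 0.0001 (alt -3.141) dist 0.270
```

```bash
python3 -m inch '.045 .003 0 0 .05;.09 .006 0 0 .05;.135 .01 0 0 .05;.18 .013 0 0 .05;.225 .016 0 0 .05'
python3 -m inch '.02 .003 .02 0 .05;.04 .004 .05 0 .05;.044 .004 .08 0 .05;.044 .004 .095 0 .05;.044 .004 .105 0 .05'
python3 -m inch '0 0 0 0 .05;0 0 0 0 .05'
python3 -c "
from h import *
go([.430,.1676,.0253],np.radians(0))"
```

```text
clock: 21.95
position: [0.4277, 0.1229, 0.3148]
ee_rot: [2.223, 2.22, 0.002]
force: [1.6, 0.3, -1.9]
width: 0.64
gripper_force: 40.0
clock: 22.45
position: [0.4317, 0.1651, 0.2083]
ee_rot: [2.223, 2.22, -0.002]
force: [-0.5, 0.8, -0.9]
width: 0.637
gripper_force: 40.0
clock: 22.65
position: [0.4323, 0.1649, 0.2099]
ee_rot: [2.223, 2.219, 0.001]
force: [0.8, 0.5, -1.6]
width: 0.646
gripper_force: 40.0
t22.6 G [0.4324 0.1649 0.0509] yyaw-0.12 tilt [0.001 0.   ] F [ 0.8  0.5 -1.6] w0.646 q [-0.9   0.51  0.57  2.2  -0.51  0.57  0.05]
-> 0.0027 -0.0024 0.0256 roll -0.0021 (alt 3.139) dist 0.026
```

```bash
python3 -m inch '.0025 -.002 .01 0 .05;.0025 -.002 .018 0 .05;.0025 -.002 .023 0 .05;.0025 -.002 .0255 0 .05;.0025 -.002 .0255 0 .05'
python3 -m inch '0 0 0 0 .06;0 0 0 0 .072;0 0 0 0 .072;0 0 0 0 .072'
python3 -m inch '0 0 -.02 0 .072;0 0 -.04 0 .074;-.03 0 -.05 0 .08;-.065 0 -.05 0 .08;-.0946 0 -.05 0 .08'
python3 -m inch '0 0 0 0 .08;0 0 0 0 .08;0 0 0 0 .08'
python3 -c "
from h import *
go([.430,.073,.0253],np.radians(0))
im=save('wrist','w7')[:,:,::-1]
for q,z in (('held_panel',0),('held_panel_end',0)):
    for r in arm.place_of('wrist',q)[:2]: print(q,round(r['conf'],2),r['point'],onz('wrist',r['point'],z))
"
```

```text
clock: 23.15
position: [0.4298, 0.1675, 0.184]
ee_rot: [-2.223, -2.219, 0.0]
force: [-3.2, -0.1, 9.7]
width: 0.643
gripper_force: 40.0
clock: 23.55
position: [0.43, 0.1676, 0.1837]
ee_rot: [2.223, 2.22, -0.0]
force: [-0.1, 0.2, -0.4]
width: 0.784
gripper_force: 0.0
clock: 24.05
position: [0.4298, 0.0718, 0.2342]
ee_rot: [2.222, 2.22, 0.001]
force: [0.2, -0.7, -0.2]
width: 0.872
gripper_force: 0.0
clock: 24.35
position: [0.4299, 0.0738, 0.2337]
ee_rot: [-2.222, -2.221, 0.0]
force: [0.6, 1.2, -0.1]
width: 0.873
gripper_force: 0.0
t24.4 G [0.4299 0.0738 0.0747] yyaw-0.03 tilt [-0.  0.] F [ 0.6  1.2 -0.1] w0.873 q [-0.76  0.43  0.61  2.24 -0.45  0.59  0.19]
-> -0.0008 0.0001 0.0494 roll -0.0006 (alt 3.141) dist 0.049
held_panel 0.68 [141.7, 250.3] [0.42923265 0.1204629  0.        ]
held_panel 0.55 [118.1, 242.0] [0.42345421 0.13684667 0.        ]
held_panel_end 0.78 [34.8, 247.0] [0.4271667  0.18991509 0.        ]
held_panel_end 0.52 [119.4, 240.7] [0.42253736 0.13596127 0.        ]
```

View pics/w7.png

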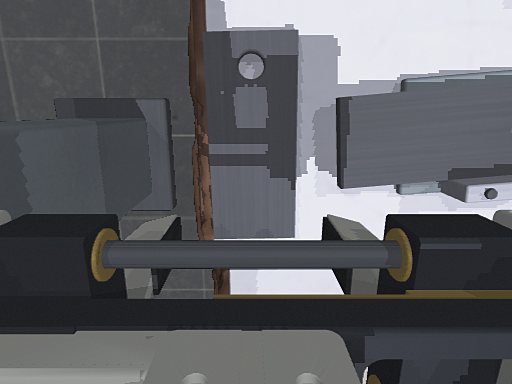

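The panel lies flat on the bench with its drilled end up at row 30 and its hole at row 66, column 250. Its plain end, at row 238, is between the fingers, and the placed panel is clear to the right. I'll regrip the plain half.

```bash
python3 -m inch '0 0 .015 0 .08;0 0 .03 0 .08;0 0 .042 0 .08;0 0 .049 0 .075;0 0 .049 0 .05' 20
python3 -m inch '0 0 0 0 .05;0 0 0 0 .05;0 0 0 0 .05;0 0 0 0 .05;0 0 0 0 .05' 40
python3 -c "
from h import *
go([.430,.073,.0253],np.radians(0))"
python3 -m inch '0 0 -.03 0 .05;0 0 -.06 0 .05;0 0 -.09 .05 .05;0 0 -.09 .19 .05;0 0 -.09 .33 .05'
python3 -m inch '0 0 0 .14 .05;0 0 0 .28 .05;0 0 0 .42 .05;0 0 0 .56 .05;0 0 0 .7 .05'
python3 -c "
from h import *
go([.5053,.1286,.10],np.radians(-85.1))"
```

```text
clock: 25.0
position: [0.4296, 0.073, 0.1841]
ee_rot: [-2.223, -2.22, 0.002]
force: [-0.1, -0.4, -1.2]
width: 0.773
gripper_force: 0.0
clock: 25.5
position: [0.4299, 0.073, 0.185]
ee_rot: [2.223, 2.22, 0.001]
force: [-0.6, -0.3, 2.3]
width: 0.638
gripper_force: 40.0
t25.5 G [0.43  0.073 0.026] yyaw-0.08 tilt [ 0.001 -0.   ] F [-0.6 -0.3  2.3] w0.638 q [-0.67  0.52  0.5   2.27 -0.56  0.47  0.28]
-> -0.0000 -0.0000 0.0007 roll -0.0014 (alt 3.140) dist 0.001
clock: 26.0
position: [0.4299, 0.0732, 0.2757]
ee_rot: [-2.562, -1.818, -0.004]
force: [0.4, 1.0, -1.0]
width: 0.635
gripper_force: 40.0
clock: 26.5
position: [0.4296, 0.0731, 0.2748]
ee_rot: [-3.03, -0.828, 0.0]
force: [0.7, -0.7, -2.1]
width: 0.637
gripper_force: 40.0
t26.5 G [0.4295 0.0731 0.1158] yyaw-59.42 tilt [-0.  0.] F [ 0.7 -0.7 -2.1] w0.637 q [-1.04  0.45  1.01  2.22 -0.57  0.75 -0.68]
-> 0.0935 -0.0092 0.0158 roll 0.4482 (alt -2.693) dist 0.095
```

```bash
python3 -m inch '0 0 0 .13 .05;.025 -.002 0 .26 .05;.05 -.005 0 .38 .05;.075 -.007 .004 .448 .05;.0935 -.0092 .008 .448 .05'
python3 -m inch '0 0 0 0 .05;0 0 0 0 .05;0 0 0 0 .05'
python3 -c "
from h import *
go([.507,.1285,.0475],np.radians(-85.1))"
```

```text
clock: 27.0
position: [0.5062, 0.1303, 0.2664]
ee_rot: [3.138, 0.141, -0.0]
force: [0.4, -0.0, -0.6]
width: 0.639
gripper_force: 40.0
clock: 27.3
position: [0.5046, 0.1283, 0.2668]
ee_rot: [3.138, 0.142, -0.001]
force: [-0.6, 0.2, -1.7]
width: 0.637
gripper_force: 40.0
t27.3 G [0.5045 0.1283 0.1078] yyaw-84.80 tilt [-0.001 -0.   ] F [-0.6  0.2 -1.7] w0.637 q [-1.06  0.65  1.06  2.04 -0.74  0.9  -1.07]
-> 0.0026 0.0000 0.0603 roll 0.0052 (alt -3.136) dist 0.060
```

```bash
python3 -m inch '0 0 .02 .005 .05;.001 0 .035 .005 .05;.0015 0 .048 .005 .05;.002 0 .056 .005 .05;.002 0 .0595 .005 .05' | grep -E 'posi|force'
python3 -m inch '.001 0 0 0 .05;.002 0 0 0 .05;.003 0 0 0 .05;.004 0 0 0 .05;.004 0 0 0 .05'| grep -E 'posi|force'
python3 -m inch '.0005 0 0 0 .05;.001 0 0 0 .05;.0015 0 0 0 .05;.002 0 0 0 .05;.002 0 0 0 .05'| grep -E 'posi|force'
python3 -m inch '.0005 0 0 0 .05;.001 0 0 0 .05;.0015 0 0 0 .05;.002 0 0 0 .05;.002 0 0 0 .05'| grep -E 'posi|force'
python3 -c "
from h import *
go([.5138,.1212,.044],np.radians(-85.1))"
```

```text
position: [0.5071, 0.1289, 0.2065]
force: [-0.1, 0.2, -0.9]
gripper_force: 40.0
position: [0.5109, 0.1294, 0.2073]
force: [-2.5, -0.4, -0.5]
gripper_force: 40.0
position: [0.5116, 0.1296, 0.2066]
force: [-8.7, 0.3, 0.0]
gripper_force: 40.0
position: [0.5123, 0.1297, 0.206]
force: [-13.3, -0.1, -0.1]
gripper_force: 40.0
t29.3 G [0.5111 0.1297 0.047 ] yyaw-85.07 tilt [-0.008  0.   ] F [-13.3  -0.1  -0.1] w0.640 q [-0.98  0.74  0.95  2.05 -0.85  0.81 -0.99]
-> 0.0020 0.0087 0.0030 roll 0.0006 (alt -3.141) dist 0.009
```

```bash
python3 -m inch '-.001 0 0 0 .05;-.0025 0 0 0 .05;-.003 .002 0 0 .05;-.003 .004 0 0 .05;-.003 .0055 0 0 .05'| grep -E 'posi|force'
python3 -m inch '0 .0005 0 0 .05;0 .001 0 0 .05;0 .0015 0 0 .05;0 .002 0 0 .05;0 .002 0 0 .05'| grep -E 'posi|force'
python3 -m inch '0 .0005 0 0 .05;0 .001 0 0 .05;0 .0015 0 0 .05;0 .0015 0 0 .05;0 .0015 0 0 .05'| grep -E 'posi|force'
python3 -m inch '0 .0005 0 0 .05;0 .001 0 0 .05;0 .0015 0 0 .05;0 .0015 0 0 .05;0 .0015 0 0 .05'| grep -E 'posi|force'
python3 -c "
from h import *
go([.5138,.1212,.044],np.radians(-85.1))"
```

```text
position: [0.5116, 0.1248, 0.2068]
force: [-5.2, 3.0, -0.7]
gripper_force: 40.0
position: [0.5118, 0.1228, 0.2068]
force: [-6.1, 2.8, -1.5]
gripper_force: 40.0
position: [0.5119, 0.1213, 0.2068]
force: [-6.1, 2.1, -1.3]
gripper_force: 40.0
position: [0.512, 0.1203, 0.2067]
force: [-6.7, 4.2, 0.0]
gripper_force: 40.0
t31.3 G [0.5115 0.1205 0.0478] yyaw-84.94 tilt [-0.004  0.002] F [-6.7  4.2  0. ] w0.638 q [-0.96  0.73  0.95  2.06 -0.85  0.81 -0.97]
-> 0.0024 -0.0004 0.0037 roll 0.0027 (alt -3.139) dist 0.004
```

```bash
python3 -m inch '0 .0005 0 0 .05;0 .001 0 0 .05;0 .0015 0 0 .05;0 .002 0 0 .05;0 .002 0 0 .05'| grep -E 'posi|force'
python3 -m inch '0 0 .001 0 .05;0 0 .002 0 .05;0 0 .003 0 .05;0 0 .003 0 .05'| grep -E 'posi|force'
python3 -m inch '0 0 .001 0 .05;0 0 .002 0 .05;0 0 .002 0 .05'| grep -E 'posi|force'
python3 -c "
from h import *
go([.5138,.1212,.044],np.radians(-85.1))"
```

```text
position: [0.5121, 0.1195, 0.2067]
force: [-7.8, 8.9, 0.7]
gripper_force: 40.0
position: [0.5121, 0.1196, 0.2037]
force: [-8.7, 9.5, 1.9]
gripper_force: 40.0
position: [0.5121, 0.1194, 0.2025]
force: [-11.9, 8.7, 15.2]
gripper_force: 40.1
t32.5 G [0.5114 0.1201 0.0435] yyaw-84.87 tilt [-0.004  0.005] F [-11.9   8.7  15.2] w0.636 q [-0.95  0.73  0.93  2.06 -0.86  0.8  -0.96]
-> 0.0025 -0.0009 -0.0005 roll 0.0041 (alt -3.138) dist 0.003
```

```bash
python3 -m inch '-.001 -.001 -.002 0 .05;-.001 -.001 -.002 0 .06;-.001 -.001 -.002 0 .08;-.001 -.001 -.002 0 .08;-.001 -.001 -.002 0 .08'
python3 -m inch '0 0 -.02 0 .08;0 0 -.06 0 .08;0 0 -.1 0 .08;-.02 0 -.14 0 .08;-.04 0 -.18 0 .08'
python3 -m inch '0 0 0 0 .08;0 0 0 0 .08;0 0 0 0 .08;0 0 0 0 .08'
python3 -c "
from h import *
go([.5138,.1212,.044],np.radians(-85.1))
im=save('wrist','w8')[:,:,::-1]
cv2.imwrite('pics/w8b.png',cv2.resize(im[0:215,130:380],None,fx=2.7,fy=2.7,interpolation=cv2.INTER_CUBIC))
"
```

```text
clock: 33.0
position: [0.5129, 0.1177, 0.2046]
ee_rot: [3.138, 0.135, 0.003]
force: [-0.5, 0.1, 0.7]
width: 0.849
gripper_force: 0.0
clock: 33.5
position: [0.4724, 0.1139, 0.3857]
ee_rot: [3.137, 0.133, 0.001]
force: [0.9, 1.6, 0.6]
width: 0.871
gripper_force: 0.0
clock: 33.9
position: [0.4725, 0.1145, 0.3834]
ee_rot: [3.137, 0.135, -0.002]
force: [-0.2, 0.8, -0.4]
width: 0.871
gripper_force: 0.0
t33.9 G [0.4723 0.1143 0.2244] yyaw-85.08 tilt [-0.001 -0.001] F [-0.2  0.8 -0.4] w0.871 q [-1.26  0.45  1.28  1.99 -0.49  1.07 -1.25]
-> 0.0421 -0.0036 0.1803 roll 0.0003 (alt -3.141) dist 0.185
```

View pics/w8b.png

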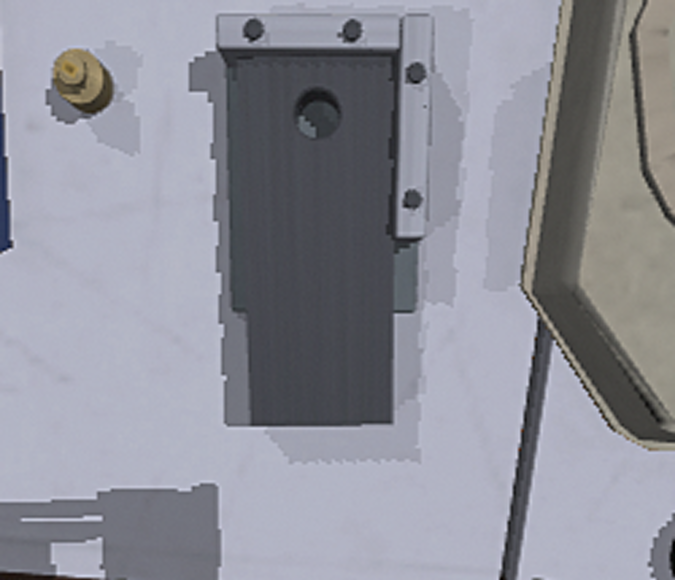

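The final view shows the stack flush in the corner. Its drilled end is against the end fence (crop row 52), its right edge is along the side fence (column 393), and the holes line up. A quick numeric check of squareness comes before handing in.

```bash
python3 - <<'E'
from h import *
v=lambda a:(np.array(a,float)+.5)/2.7-.5+[130,0]
p,r=fit(v([(250,425),(393,424),(393,240),(229,180)])[:2],[(-.07,.03,.028),(-.07,-.03,.028)],[.56,.13,.08])
c,rc=fit(v([(400,52),(397,240),(427,239),(219,50),(217,15),(431,14)]),[(0,0,.034),(-.066,0,.034),(-.066,-.012,.034),(0,.068,.034),(.012,.068,.034),(.012,-.012,.034)],[.63,.103,.08])
print(p,c,rc.tolist());d=p[:2]-c[:2];C,S=np.cos(c[2]),np.sin(c[2]);print("panel centre in stop frame",C*d[0]+S*d[1],-S*d[0]+C*d[1],np.degrees(p[2]-c[2]))
E
```

```text
[0.5578137  0.12544144 0.09173777] [0.6296312  0.10132961 0.08331059] [[0.3, -0.3], [-0.1, -0.2], [0.2, 0.2], [-0.9, 0.3], [-0.6, -0.2], [1.3, 0.3]]
panel centre in stop frame -0.06956195930842408 0.030004448102578456 0.4828421145424281
```

Centre in the stop frame is (-69.6, 30.0) mm, against an ideal of (-70, 30), and it lies within 0.5° of square.

```bash
python3 -c "
from cell import arm
print(arm.sign_off())"
```

```text
the job is handed in; nothing more can be done
None
```

Both panels are stacked in the corner stop, loose one first and held one on top, and the job was handed in at about 34 s; the top panel measured within 1 mm and 0.5° of ideal, while the lower one was not measured separately.

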